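Put the vanilla away in the sealed spice chest

TASK

Put the vanilla jar away in the sealed metal spice chest, standing upright in its free near half: lift the chest's paddle handle to free the latch and swing the lid right up, stand the jar inside, then bring the lid down and press it until the latch catches and holds it shut. Never pull hard on the lid while it is still latched, press no harder than it takes to latch so that the seal is not crushed, and leave the other things on the counter where they stand.

Things in the scene. Friction and masses are not known exactly. Their poses are not given: they have to be found in the camera images.
- mat: Rubber mat under the metal chest, 176 (x) by 246 mm (y), 3 mm thick. Origin: its middle, on the counter. The chest (160 x 230 mm) stands squarely over it, same axes: x from its paddle side (turned to the robot's left) to its hinge side, y about away from the robot, z up. Its levelling feet are screwed out by u = 0 to 12 mm, not measured: heights named here are above the counter and grow by u.
- lid_angle (a joint): Angle of the lid, rad, growing as it opens: 0.005 to 0.018 latched, 1.57 upright, 1.75 at its stop. Hinge axis along y at mat x = +86 mm, 122 mm + u high. The lid reaches 173 mm from the axis to its front edge, is 246 mm wide; shut, its top is 138 mm + u high. A friction hinge keeps it where it is left; moving it takes about 4 N at the front edge. Beside the latch (y beyond 40 mm) its top is bare.
- paddle_angle (a joint): Angle of the black paddle, rad: 0 at rest, 0.45 at its stop; pawl clear from about 0.25. Pin on the lid, shut at mat x = -39 mm, 146 mm + u high. The paddle juts out past the lid's front edge; its end block (26 x 36 mm wide along y, 14 mm thick, free at the sides and below) is centred at x = -113 mm, y = 0, same height. Lifting takes 2 to 6 N there; gripped by its sides it turns in the fingers.
- seal_angle (a joint): Squeeze of the soft rubber seal on the chest's rim, as an angle about the lid's hinge: 0.027 free (4.5 mm proud at the front), falling as it is squeezed; below -0.008 it is crushed. Pressing the lid 145 mm from the hinge takes 4 to 12 N while the pawl rides over the bar; it then snaps in, drawing the lid down, and the lid pushes back with 8 to 13 N, 3.5 N more per mm; about 19 N crushes the seal.
- keeper_travel (a joint): Height setting of the keeper bar inside the chest, under which the paddle's hook-shaped pawl catches, m: 0.0007 to 0.0019 as set; above 0.004 it is pulled out of place, which takes over 45 N. Bar and bracket fill the middle of the chest's paddle side: x below -35 mm, y within 30 mm. As the lid comes down, the sloped pawl rides over the bar and snaps under it, unless the paddle is held down.
- vanilla: Small spice jar with a flat screw cap, 42 mm in diameter, 96 mm tall, 0.08 to 0.16 kg, standing on the counter to the left. Origin: centre of its underside; z up. It is to stand in the chest: inside 150 (x) x 220 mm (y), floor 10 mm + u high, rim with seal 125 mm + u. Another jar, 45 mm across, fixed at x = 0, y = +60 mm, fills the far half; the near half (y about -60 mm) is free.
- jam_jar: Wide jam jar, 70 mm in diameter, 99 mm tall, standing on the counter to the left. A bystander. Origin: centre of its underside.
- kitchen_timer: Wind-up kitchen timer, 68 mm in diameter, 60 mm tall, near the front edge of the counter. A bystander. Origin: centre of its underside.
- ring_cutter: Plain metal ring cutter, 68 mm in diameter, 38 mm tall, at the left. A bystander. Origin: centre of its underside.

How it is judged:
On the way, in this order (a step that is already met when the one before it is completed fails the run):
1. the paddle is lifted and its pawl withdrawn (value of joint paddle_angle above 0.2 rad), for 0.1 s.
2. the lid is swung right up (value of joint lid_angle above 1.2 rad), for 0.2 s.
3. the vanilla jar stands upright on the floor of the chest, let go, with the lid still up (x of vanilla in the frame of mat between -0.058 and 0.058 m and y of vanilla in the frame of mat between -0.093 and 0 m and z of vanilla in the frame of mat between 0.005 and 0.03 m and angle between vanilla's own z axis and vertical below 0.15 rad and contact force between the fingers and vanilla below 0.2 N and linear speed of vanilla below 0.02 m/s and value of joint lid_angle above 0.9 rad), for 0.2 s.
At the end, for the whole second after the job is handed in: The lid is shut on its seal and held by the latch: lid angle under 0.025 rad with the paddle back down (under 0.06 rad), so that the pawl is under the keeper. The vanilla jar stands upright (within 0.15 rad), at rest, on the floor of the chest's near half (value of joint each of lid_angle, seal_angle below 0.025 rad and value of joint paddle_angle below 0.06 rad and x of vanilla in the frame of mat between -0.058 and 0.058 m and y of vanilla in the frame of mat between -0.093 and 0 m and z of vanilla in the frame of mat between 0.005 and 0.03 m and angle between vanilla's own z axis and vertical below 0.15 rad and linear speed of vanilla below 0.02 m/s); the robot touches nothing.
It fails at once if the seal is crushed: the lid squeezes it to an angle below -0.008 rad (value of joint seal_angle below -0.008 rad).
It fails at once if the latched lid is wrenched: the keeper is pulled out of its setting, above 0.004 m (value of joint keeper_travel above 0.004 m).
It fails at once if the jam jar, the timer or the ring cutter is moved by more than 20 mm (distance of any of jam_jar, kitchen_timer, ring_cutter from where it was at the start of the episode above 0.02 m).
It also fails if it takes over 72 s, if anything falls off the work surface, if the arm or the gripper's body presses on something with over 40 N, if the wrist force passes 120 N, or if a joint passes its speed limit or range.

ROBOT

A 6-joint arm with a two-finger parallel gripper is mounted at the origin on a cart in front of the work surface, level with it; the furniture and walls round the work are solid. World frame = base frame: x ahead of the robot, y to its left, z up, the work surface at z = 0. Lengths are in m, angles in rad, forces in N, time in s.
With the tool pointing down it reaches from about 0.35 to 0.975 m from the base axis. Payload 4.9 kg.
Tool frame: the origin (TCP) lies at the very end of the fingers, on their centre line; the grasp point (between the pads) lies 19 mm behind it (ctrl.grasp_offset is the distance from the TCP to the grasp point, in m); z points along the fingers, y is the line along which they close (so a half turn about z gives the same grasp; the last joint's range is limited). The gripper opens to 85 mm and grips with 20 to 120 N. Pads are 22 mm wide; open, the fingers measure 114 mm over their backs; the gripper's body (76 mm by 85 mm) begins 54 mm behind the grasp point. The pads swing forward as they close: fully open they stand 13 mm farther back than shut.
Start: joints at [1.015, 0.053, 1.613, -0, 1.476, -0.119], TCP at [0.264, 0.566, 0.199] pointing down, gripper open.
Joint ranges: [-3.01, 3.01], [-1.01, 2.22], [0.06, 2.58], [-1.02, 4.17], [0.09, 2.62], [-3.14, 3.14]. Speed limits (rad/s): [2.57, 2.57, 3.14, 3.14, 3.14, 3.14].

INTERFACE

Orientations are given as a rotation vector (axis times angle).
In Python, from station import ctrl, optics gives the robot as it stands.
- The arm moves only by the shell command python3 -m handwheel 'ROWS' [OPENING] [FORCE]. ROWS is JSON, a list of rows, each an object of numbers: "tx", "ty", "tz": the shift along the tool's x, y, z in mm; "roll": the turn about the tool's z in rad. A call has 1 to 12 rows; each row shifts and turns the commanded pose from where the row before left it, along the tool's axes as they then stand; what a row does not reach is not made up. A row lasts 1/12 s, in which the tool goes at most 41.7 mm and 7.16 degrees, less where a joint would pass 70% of its speed; a pose out of reach is approached as far as the arm can. A call with a gripper value outside its range is refused whole. OPENING is the finger opening in mm, from 0 to 85.4, set as the call begins (- or left out, the last holds). The fingers move at their own pace and stop on an object; FORCE is the grip in N (left out, the last holds). Time passes only in rows, so rows that do not move let the fingers close. It gives the time, the measured TCP pose, the force, the opening and the grip force at its end, in the units of the state.
- ctrl.get_obs(): the state, without advancing time (a new reading comes with each control period).
- optics.get_image(name): name is "scene" or "top" or "wrist"; returns (picture, depth): 420x560x3 uint8, red, green, blue; 420x560 float32, m along the optical axis (not along the pixel's ray), 0 where there is no reading.
- optics.camera_params(name): a dict with "mtx" (3x3 intrinsics, pixels), "extrinsics" (4x4, takes a point from camera to world coordinates); the wrist camera has in their place "tool_from_camera" (4x4, takes a point from camera to tool coordinates, whose origin is the TCP and whose axes are the flange's). Camera axes: x right, y down, z forward; pixel columns grow to the right and rows downward; lengths in m; the calibration is good to about 2 mm. A picture is of the moment at which its call begins: read the wrist's pose just before it. camera_params takes no time and is no camera call.
- ctrl.finish_job(): hands the job in; it is judged then, once.
The state is a dict: "t": time; "q": joint angles; "dq": joint speeds; "effort": joint torques, N m; "tool_pos": TCP position; "tool_rot": TCP orientation; "contact_force": force on the tool from outside, world axes, zero at the start; "wrist_torque": the same for the moment, N m; "opening": finger opening in m; "grip_force": force on a finger pad.
Only numpy, scipy, OpenCV 4.12 (cv2) and the standard library are available. Lean on these libraries where they do the work, as an engineer would, in place of code of your own. Each camera call takes 0.05 s, during which the arm holds its last target. There are 200 camera calls.

## Working session

There is one attempt and no reset: what is moved stays moved. The work goes in short steps, Python scripts to look and compute and a shell command to move; the robot and the scene stay as the last step left them, time stands still between calls to the robot, and variables do not carry over. Pictures are saved under pics/ and viewed, at most 10 in all, crops included, and the job is handed in when it is done.

```bash
ls; mkdir -p pics
python3 - <<'E'
from station import ctrl, optics
import cv2,numpy as np
o=ctrl.get_obs();print({k:np.round(v,3) for k,v in o.items()}, ctrl.grasp_offset)
for n in("scene","top"):
    im,d=optics.get_image(n);cv2.imwrite(f"pics/{n}0.png",im[...,::-1]);np.savez(f"{n}0.npz",im=im,d=d)
    p=optics.camera_params(n);print(n,np.round(p['mtx'],1).tolist(),np.round(p['extrinsics'],3).tolist())
print(np.round(optics.camera_params('wrist')['tool_from_camera'],3))
E
```

```text
pics
{'t': np.float64(0.0), 'q': array([ 1.015,  0.053,  1.614, -0.   ,  1.476, -0.119]), 'dq': array([-0.003, -0.001, -0.001,  0.001,  0.001, -0.   ]), 'effort': array([ 1.0000e-03, -3.9370e+01, -3.7017e+01, -0.0000e+00,  7.0000e-03,
        0.0000e+00]), 'tool_pos': array([0.264, 0.566, 0.198]), 'tool_rot': array([-6.810e-01, -3.066e+00,  3.000e-03]), 'contact_force': array([-0.451, -0.237,  0.599]), 'wrist_torque': array([-0.031, -0.035, -0.031]), 'grip_force': np.float64(0.0), 'opening': np.float64(0.085)} 0.0187
scene [[489.4, 0.0, 279.7], [0.0, 489.4, 212.5], [0.0, 0.0, 1.0]] [[-0.783, -0.467, 0.412, -0.17], [-0.622, 0.58, -0.526, 0.937], [0.007, -0.668, -0.744, 1.317], [0.0, 0.0, 0.0, 1.0]]
top [[514.6, 0.0, 276.7], [0.0, 514.6, 217.3], [0.0, 0.0, 1.0]] [[-0.125, -0.97, 0.208, 0.193], [-0.992, 0.123, -0.021, 0.1], [-0.006, -0.209, -0.978, 1.422], [0.0, 0.0, 0.0, 1.0]]
[[ 0.    -0.955 -0.298  0.077]
 [ 1.     0.    -0.    -0.001]
 [ 0.    -0.298  0.955 -0.174]
 [ 0.     0.     0.     1.   ]]
```

View pics/scene0.png

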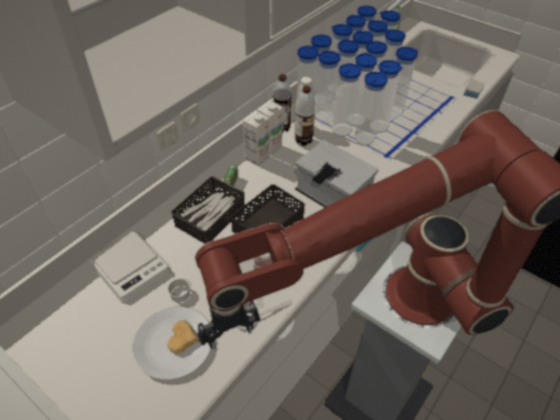

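View pics/top0.png

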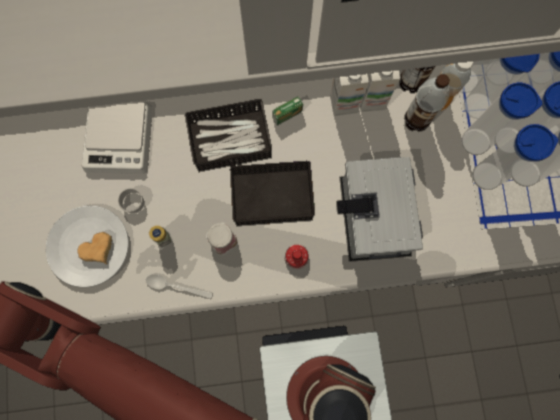

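The top view shows the chest at about (382,208) with its paddle at (355,205). The vanilla jar is at (158,233), the jam jar at (221,237), the timer at (297,257) and the ring cutter at (131,200). I'll measure these from depth next.

```bash
cat > h.py <<'E'
import numpy as np,cv2
from station import ctrl,optics
from scipy.spatial.transform import Rotation as R
def cloud(d,p,T=None):
    K=p['mtx'];T=p['extrinsics'] if T is None else T
    v,u=np.indices(d.shape);P=np.stack([(u-K[0,2])/K[0,0]*d,(v-K[1,2])/K[1,1]*d,d],-1)
    return P@np.array(T)[:3,:3].T+np.array(T)[:3,3]
def toolT():
    o=ctrl.get_obs();T=np.eye(4);T[:3,:3]=R.from_rotvec(o['tool_rot']).as_matrix();T[:3,3]=o['tool_pos'];return T
def wrist():
    T=toolT();im,d=optics.get_image('wrist');p=optics.camera_params('wrist');return im,d,cloud(d,p,T@p['tool_from_camera'])
E
python3 - <<'E'
from h import *
z=np.load('top0.npz');C=cloud(z['d'],optics.camera_params('top'));ok=z['d']>0
print('noread',(~ok).mean())
def box(u0,u1,v0,v1): return C[v0:v1,u0:u1].reshape(-1,3)
b=box(330,430,145,265);
h=np.histogram(b[:,2],np.arange(0,.2,.01));print(h[0])
print('counter',np.median(box(320,335,210,250)[:,2]))
m=np.zeros(ok.shape,bool);m[145:265,335:430]=1
lid=m&(C[...,2]>.125)&(C[...,2]<.160)
pts=C[lid][:,:2];r=cv2.minAreaRect((pts*1000).astype(np.float32));print('lid',r,np.median(C[lid][:,2]))
im=z['im'].astype(int)
dark=m&(im.max(2)<60)&(C[...,2]>.12);print('pad',dark.sum(),C[dark].min(0),C[dark].max(0),np.median(C[dark],0))
for n,(u,v,hh) in dict(van=(158,233,.096),jam=(221,237,.099),tim=(297,257,.06),cut=(131,200,.038)).items():
    w=C[v-22:v+22,u-22:u+22].reshape(-1,3);w=w[w[:,2]>.02];zz=np.percentile(w[:,2],97)
    t=w[abs(w[:,2]-hh)<.008];c,rad=cv2.minEnclosingCircle((t[:,:2]*1000).astype(np.float32)) if len(t) else (0,0)
    print(n,zz,len(t),c,rad,np.median(t,0) if len(t) else '')
E
```

```text
noread 0.004081632653061225
[2447   45   64   67   99   73   45   31    5    0    0   22  125 3782
 2109  495    9    0    0]
counter 3.986265359345875e-05
lid ((466.36651611328125, -186.5843505859375), (213.31082153320312, 248.2949981689453), 87.5224838256836) 0.13921178228553766
pad 671 [ 0.19263804 -0.18517624  0.13455342] [0.49366521 0.09964914 1.42180022] [ 0.46660901 -0.14016209  0.15194631]
van 0.10149652313575208 200 (472.7108459472656, 390.1919860839844) 21.68765640258789 [0.47232116 0.38936567 0.09675707]
jam 0.10301135208294777 477 (446.079345703125, 226.8345184326172) 32.646156311035156 [0.44565333 0.2266857  0.09835657]
tim 0.06314130847717878 71 (375.91058349609375, 29.944007873535156) 12.963946342468262 [0.37524486 0.0306216  0.05922121]
cut 1.4218002190707206 105 (589.3242797851562, 468.9892883300781) 34.894535064697266 [0.59768879 0.47554998 0.03703142]
```

Run:
```python
from h import *
z=np.load('top0.npz');C=cloud(z['d'],optics.camera_params('top'))
m=np.zeros(C.shape[:2],bool);m[150:262,335:430]=1
im=z['im'].astype(int)
lid=m&(C[...,2]>.128)&(C[...,2]<.149)&(im.max(2)>70)
lid=cv2.morphologyEx(lid.astype(np.uint8),cv2.MORPH_OPEN,np.ones((5,5)))>0
r=cv2.minAreaRect((C[lid][:,:2]*1000).astype(np.float32));print('lid',r)
P=C[lid];A=np.c_[P[:,:2],np.ones(len(P))];print('plane',np.linalg.lstsq(A,P[:,2],rcond=None)[0],np.median(P,0))
dk=m&(im.max(2)<60)&(C[...,2]>.14)&(C[...,2]<.2);q=C[dk];print('paddle',len(q),cv2.minAreaRect((q[:,:2]*1000).astype(np.float32)),np.percentile(q[:,2],[5,50,95]))
T=toolT();print(np.round(T,3))
cv2.imwrite('pics/top_crop.png',cv2.resize(z['im'][140:275,320:435,::-1],None,fx=4,fy=4,interpolation=cv2.INTER_CUBIC))
```

```text
lid ((465.72857666015625, -203.578857421875), (172.59249877929688, 248.29974365234375), 87.60533142089844)
plane [9.42657685e-05 5.05549004e-03 1.39784204e-01] [ 0.45597584 -0.20952077  0.13880093]
paddle 631 ((466.33367919921875, -132.693359375), (101.25839233398438, 56.67397689819336), 86.56920623779297) [0.14215574 0.15223266 0.15782265]
[[-0.906  0.423 -0.001  0.264]
 [ 0.423  0.906 -0.002  0.566]
 [ 0.    -0.002 -1.     0.198]
 [ 0.     0.     0.     1.   ]]
```

View pics/top_crop.png

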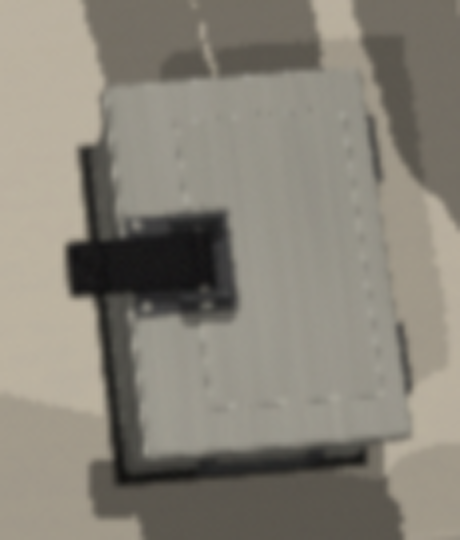

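The crop shows the mat's dark edge around the lid and the paddle jutting out to the left. The fitted lid measures 172.6 x 248.3 mm, which matches the given 173 x 246. The mat centre comes out at about (0.466, -0.203), with mat y at -2.4° from world x. I'll move above the paddle.

```bash
python3 -m handwheel '[{"tz":-10,"roll":0.1177},{"tz":-10,"roll":0.1177},{"tz":-10,"roll":0.1177},{"tz":-10,"roll":0.1177},{"tz":-10,"roll":0.1177},{"tz":-10,"roll":0.1177},{"tz":-10,"roll":0.1177},{"tz":-10,"roll":0.1177},{"tz":-10,"roll":0.1177},{"tz":-10,"roll":0.1177}]' 70 20
python3 -m handwheel '[{"tx":-35,"ty":13},{"tx":-35,"ty":13},{"tx":-35,"ty":13},{"tx":-35,"ty":13},{"tx":-35,"ty":13},{"tx":-35,"ty":13},{"tx":-35,"ty":13},{"tx":-35,"ty":13},{"tx":-35,"ty":13}]'
python3 -m handwheel '[{"tx":-36,"ty":13},{"tx":-36,"ty":13},{"tx":-36,"ty":13},{"tx":-36,"ty":13},{"tx":-36,"ty":13},{"tx":-36,"ty":13},{"tx":-36,"ty":13},{"tx":-36,"ty":13},{"tx":-36,"ty":13},{},{}]'
python3 - <<'E'
from h import *
T=toolT();print(np.round(T,4))
im,d,C=wrist();cv2.imwrite('pics/w1.png',im[...,::-1]);np.savez('w1.npz',im=im,d=d,C=C)
E
```

```text
[[-9.061e-01  4.230e-01 -1.000e-03  2.641e-01]
 [ 4.230e-01  9.061e-01 -1.600e-03  5.658e-01]
 [ 2.000e-04 -1.900e-03 -1.000e+00  1.982e-01]
 [ 0.000e+00  0.000e+00  0.000e+00  1.000e+00]]$[0]: bad value
$[0]: bad value
$[0]: bad value
```

View pics/w1.png

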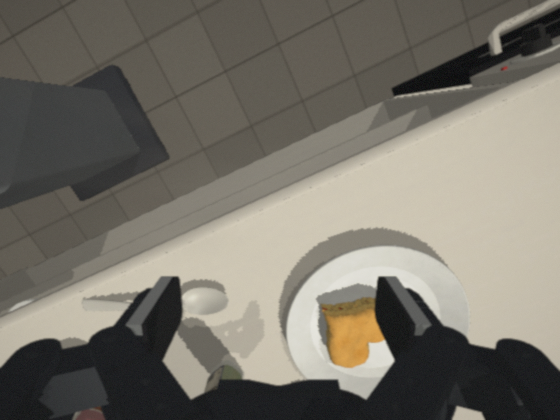

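The arm has not moved: the view is still over the plate, and each row must give all its keys. I'll resend with full rows.

```bash
python3 -m handwheel '[{"tx":0,"ty":0,"tz":-10,"roll":0.1177},{"tx":0,"ty":0,"tz":-10,"roll":0.1177},{"tx":0,"ty":0,"tz":-10,"roll":0.1177},{"tx":0,"ty":0,"tz":-10,"roll":0.1177},{"tx":0,"ty":0,"tz":-10,"roll":0.1177},{"tx":0,"ty":0,"tz":-10,"roll":0.1177},{"tx":0,"ty":0,"tz":-10,"roll":0.1177},{"tx":0,"ty":0,"tz":-10,"roll":0.1177},{"tx":0,"ty":0,"tz":-10,"roll":0.1177},{"tx":0,"ty":0,"tz":-10,"roll":0.1177}]' 70 20
```

```text
t: 0.98
tool_pos: [0.2642, 0.5661, 0.2992]
tool_rot: [2.275, 2.166, -0.001]
contact_force: [0.3, -0.0, 0.4]
opening: 0.0701
grip_force: 0.0
```

```bash
python3 -m handwheel '[{"tx":-35,"ty":13,"tz":0,"roll":0},{"tx":-35,"ty":13,"tz":0,"roll":0},{"tx":-35,"ty":13,"tz":0,"roll":0},{"tx":-35,"ty":13,"tz":0,"roll":0},{"tx":-35,"ty":13,"tz":0,"roll":0},{"tx":-35,"ty":13,"tz":0,"roll":0},{"tx":-35,"ty":13,"tz":0,"roll":0},{"tx":-35,"ty":13,"tz":0,"roll":0},{"tx":-35,"ty":13,"tz":0,"roll":0}]'
python3 -m handwheel '[{"tx":-36,"ty":13,"tz":0,"roll":0},{"tx":-36,"ty":13,"tz":0,"roll":0},{"tx":-36,"ty":13,"tz":0,"roll":0},{"tx":-36,"ty":13,"tz":0,"roll":0},{"tx":-36,"ty":13,"tz":0,"roll":0},{"tx":-36,"ty":13,"tz":0,"roll":0},{"tx":-36,"ty":13,"tz":0,"roll":0},{"tx":-36,"ty":13,"tz":0,"roll":0},{"tx":-36,"ty":13,"tz":0,"roll":0},{"tx":0,"ty":0,"tz":0,"roll":0},{"tx":0,"ty":0,"tz":0,"roll":0}]'
python3 - <<'E'
from h import *
T=toolT();print(np.round(T,4))
im,d,C=wrist();cv2.imwrite('pics/w2.png',im[...,::-1]);np.savez('w1.npz',im=im,d=d,C=C)
E
```

```text
t: 1.73
tool_pos: [0.3677, 0.2449, 0.299]
tool_rot: [2.268, 2.174, 0.0]
contact_force: [1.3, 0.0, -0.2]
opening: 0.0703
grip_force: 0.0
t: 2.65
tool_pos: [0.4706, -0.0837, 0.2985]
tool_rot: [-2.271, -2.168, 0.001]
contact_force: [-0.2, 0.7, -0.0]
opening: 0.0696
grip_force: 0.0
[[ 4.670e-02  9.989e-01 -1.800e-03  4.706e-01]
 [ 9.989e-01 -4.670e-02  8.000e-04 -8.370e-02]
 [ 7.000e-04 -1.800e-03 -1.000e+00  2.985e-01]
 [ 0.000e+00  0.000e+00  0.000e+00  1.000e+00]]
```

View pics/w2.png

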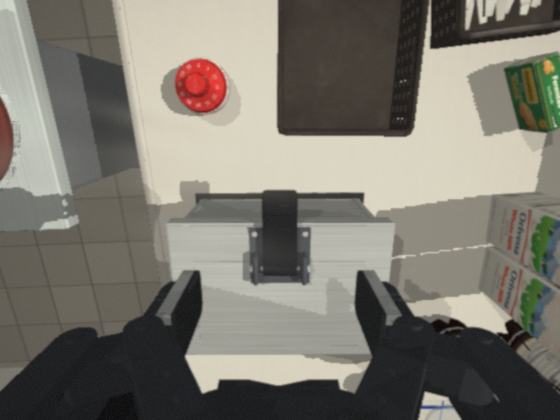

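The paddle block is at about (280,203), sticking out above the lid's front edge at row 222. The fingers flank it on each side.

Run:
```python
from h import *
z=np.load('w1.npz');C=z['C'];im=z['im'].astype(int)
m=np.zeros(C.shape[:2],bool);m[185:225,255:305]=1
blk=m&(C[...,2]>.13)&(C[...,2]<.18)
print('block',blk.sum(),cv2.minAreaRect((C[blk][:,:2]*1000).astype(np.float32)),np.percentile(C[blk][:,2],[5,50,95]))
for v in range(188,262,6): print(v,np.round(C[v,280],4))
L=np.zeros_like(m);L[205:260,165:395]=1
lid=L&(abs(C[...,2]-.139)<.006)&(im.min(2)>90);P=C[lid];print('lid z',np.median(P[:,2]),P[:,1].max(),P[:,0].min(),P[:,0].max())
print('plane',np.linalg.lstsq(np.c_[P[:,:2],np.ones(len(P))],P[:,2],rcond=None)[0], [np.round(C[v,u],4) for v,u in ((225,200),(225,370),(260,220),(260,340))])
print('counter',np.round(C[150,250],4))
mt=C[193:200,200:260].reshape(-1,3);print('mat edge',np.round(mt[::37],4)[:8])
```

```text
block 1295 ((470.1637268066406, -100.93119812011719), (40.43735885620117, 52.94028091430664), 86.88636016845703) [0.1469126  0.15356229 0.15601942]
188 [ 0.4705 -0.1121 -0.0016]
194 [ 0.4712 -0.0839  0.1544]
200 [ 0.4709 -0.0899  0.1547]
206 [ 0.4707 -0.096   0.1548]
212 [ 0.4704 -0.102   0.1553]
218 [ 0.4701 -0.1097  0.1509]
224 [ 0.4698 -0.1155  0.1526]
230 [ 0.4695 -0.1226  0.1507]
236 [ 0.4692 -0.1286  0.1522]
242 [ 0.4689 -0.1355  0.1516]
248 [ 0.4686 -0.1424  0.151 ]
254 [ 0.4683 -0.1494  0.1505]
260 [ 0.468  -0.1561  0.151 ]
lid z 0.13815976553517037 -0.11374100386350527 0.3450706451715972 0.5916437395978947
plane [-0.00064658 -0.02108365  0.13547714] [array([ 0.4734, -0.0082,  0.4723]), array([ 0.5655, -0.1266,  0.1361]), array([ 0.4019, -0.1591,  0.1379]), array([ 0.5334, -0.1647,  0.1388])]
counter [ 0.4309 -0.0557 -0.0012]
mat edge [[ 3.545e-01 -1.131e-01  2.900e-03]
 [ 4.080e-01 -1.157e-01  2.400e-03]
 [ 3.744e-01 -1.158e-01  1.800e-03]
 [ 4.280e-01 -1.185e-01  1.000e-03]
 [ 3.943e-01 -1.186e-01  3.000e-04]
 [ 3.609e-01 -1.182e-01  1.400e-03]
 [ 4.149e-01 -1.205e-01  2.400e-03]
 [ 3.812e-01 -1.206e-01  1.900e-03]]
```

```bash
python3 -m handwheel '[{"tx":-7,"ty":0,"tz":20,"roll":0},{"tx":0,"ty":0,"tz":35,"roll":0},{"tx":0,"ty":0,"tz":35,"roll":0},{"tx":0,"ty":0,"tz":35,"roll":0},{"tx":0,"ty":0,"tz":25,"roll":0},{"tx":0,"ty":0,"tz":18,"roll":0},{"tx":0,"ty":0,"tz":0,"roll":0},{"tx":0,"ty":0,"tz":0,"roll":0}]' 60 20
python3 -m handwheel '[{"tx":0,"ty":0,"tz":0,"roll":0},{"tx":0,"ty":0,"tz":0,"roll":0},{"tx":0,"ty":0,"tz":0,"roll":0},{"tx":0,"ty":0,"tz":0,"roll":0},{"tx":0,"ty":0,"tz":0,"roll":0},{"tx":0,"ty":0,"tz":0,"roll":0},{"tx":0,"ty":0,"tz":0,"roll":0},{"tx":0,"ty":0,"tz":0,"roll":0}]' 30 20
```

```text
t: 3.37
tool_pos: [0.4697, -0.0877, 0.1307]
tool_rot: [-2.265, -2.174, 0.001]
contact_force: [-0.2, 0.3, 0.4]
opening: 0.0602
grip_force: 0.0
t: 4.03
tool_pos: [0.4704, -0.0892, 0.1313]
tool_rot: [-2.269, -2.173, 0.0]
contact_force: [-0.3, 0.6, -1.0]
opening: 0.0301
grip_force: 0.0
```

Run:
```python
from h import *
z=np.load('w1.npz');C=z['C']
for v in (196,206,214): print(v,[(u,round(C[v,u,0],4),round(C[v,u,2],3)) for u in range(256,306,4)])
im,d,C=wrist();cv2.imwrite('pics/w3.png',im[...,::-1])
```

```text
196 [(256, np.float64(0.4351), np.float64(0.002)), (260, np.float64(0.441), np.float64(0.002)), (264, np.float64(0.4555), np.float64(0.155)), (268, np.float64(0.4594), np.float64(0.156)), (272, np.float64(0.4633), np.float64(0.155)), (276, np.float64(0.4672), np.float64(0.154)), (280, np.float64(0.4711), np.float64(0.153)), (284, np.float64(0.475), np.float64(0.155)), (288, np.float64(0.479), np.float64(0.155)), (292, np.float64(0.4829), np.float64(0.154)), (296, np.float64(0.4868), np.float64(0.154)), (300, np.float64(0.4991), np.float64(0.002)), (304, np.float64(0.5049), np.float64(0.001))]
206 [(256, np.float64(0.4378), np.float64(0.045)), (260, np.float64(0.4431), np.float64(0.046)), (264, np.float64(0.4548), np.float64(0.154)), (268, np.float64(0.4587), np.float64(0.154)), (272, np.float64(0.4627), np.float64(0.154)), (276, np.float64(0.4667), np.float64(0.155)), (280, np.float64(0.4707), np.float64(0.155)), (284, np.float64(0.4746), np.float64(0.154)), (288, np.float64(0.4786), np.float64(0.155)), (292, np.float64(0.4825), np.float64(0.155)), (296, np.float64(0.4866), np.float64(0.153)), (300, np.float64(0.4963), np.float64(0.046)), (304, np.float64(0.5015), np.float64(0.047))]
214 [(256, np.float64(0.4403), np.float64(0.083)), (260, np.float64(0.4451), np.float64(0.083)), (264, np.float64(0.4542), np.float64(0.153)), (268, np.float64(0.4583), np.float64(0.154)), (272, np.float64(0.4623), np.float64(0.154)), (276, np.float64(0.4663), np.float64(0.154)), (280, np.float64(0.4703), np.float64(0.153)), (284, np.float64(0.4743), np.float64(0.155)), (288, np.float64(0.4783), np.float64(0.153)), (292, np.float64(0.4823), np.float64(0.153)), (296, np.float64(0.4863), np.float64(0.153)), (300, np.float64(0.494), np.float64(0.083)), (304, np.float64(0.499), np.float64(0.083))]
```

View pics/w3.png

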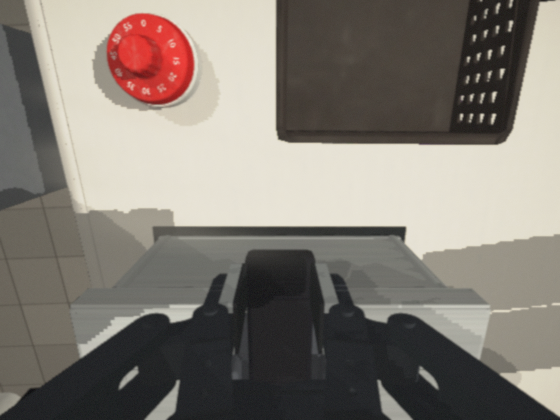

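The block sits between the pads, at about columns 243 to 317. I'll close firmly.

```bash
python3 -m handwheel '[{"tx":0,"ty":0,"tz":0,"roll":0},{"tx":0,"ty":0,"tz":0,"roll":0},{"tx":0,"ty":0,"tz":0,"roll":0},{"tx":0,"ty":0,"tz":0,"roll":0},{"tx":0,"ty":0,"tz":0,"roll":0},{"tx":0,"ty":0,"tz":0,"roll":0}]' 10 30
```

```text
t: 4.58
tool_pos: [0.4704, -0.0892, 0.1313]
tool_rot: [-2.269, -2.173, 0.0]
contact_force: [-0.0, 0.1, -0.1]
opening: 0.0099
grip_force: 0.0
```

Run:
```python
from h import *
print(optics.camera_params('wrist')['mtx'][0,0])
im,d,C=wrist();np.savez('w4.npz',im=im,d=d,C=C);cv2.imwrite('pics/w4.png',im[...,::-1])
for v in range(250,400,15):
    print(v,[(u,*np.round(C[v,u]*1000).astype(int)) for u in range(220,345,15)])
print(ctrl.get_obs()['opening'])
```

```text
332.32119959365366
250 [(220, np.int64(418), np.int64(-124), np.int64(41)), (235, np.int64(431), np.int64(-124), np.int64(40)), (250, np.int64(444), np.int64(-125), np.int64(41)), (265, np.int64(463), np.int64(-81), np.int64(146)), (280, np.int64(471), np.int64(-81), np.int64(146)), (295, np.int64(478), np.int64(-82), np.int64(146)), (310, np.int64(495), np.int64(-127), np.int64(40)), (325, np.int64(508), np.int64(-127), np.int64(41)), (340, np.int64(521), np.int64(-128), np.int64(41))]
265 [(220, np.int64(423), np.int64(-124), np.int64(71)), (235, np.int64(434), np.int64(-125), np.int64(70)), (250, np.int64(456), np.int64(-85), np.int64(154)), (265, np.int64(464), np.int64(-78), np.int64(169)), (280, np.int64(470), np.int64(-86), np.int64(154)), (295, np.int64(477), np.int64(-79), np.int64(169)), (310, np.int64(485), np.int64(-86), np.int64(154)), (325, np.int64(504), np.int64(-128), np.int64(70)), (340, np.int64(516), np.int64(-128), np.int64(71))]
280 [(220, np.int64(427), np.int64(-124), np.int64(95)), (235, np.int64(437), np.int64(-125), np.int64(94)), (250, np.int64(458), np.in
[... 2983 characters left out ...]
95, np.int64(476), np.int64(-153), np.int64(151)), (310, np.int64(478), np.int64(-73), np.int64(240)), (325, np.int64(481), np.int64(-73), np.int64(240)), (340, np.int64(485), np.int64(-73), np.int64(240))]
385 [(220, np.int64(457), np.int64(-72), np.int64(244)), (235, np.int64(460), np.int64(-72), np.int64(245)), (250, np.int64(463), np.int64(-80), np.int64(236)), (265, np.int64(466), np.int64(-79), np.int64(237)), (280, np.int64(470), np.int64(-80), np.int64(237)), (295, np.int64(474), np.int64(-80), np.int64(237)), (310, np.int64(477), np.int64(-73), np.int64(244)), (325, np.int64(481), np.int64(-73), np.int64(244)), (340, np.int64(484), np.int64(-74), np.int64(244))]
0.010322189810063196
```

View pics/w4.png

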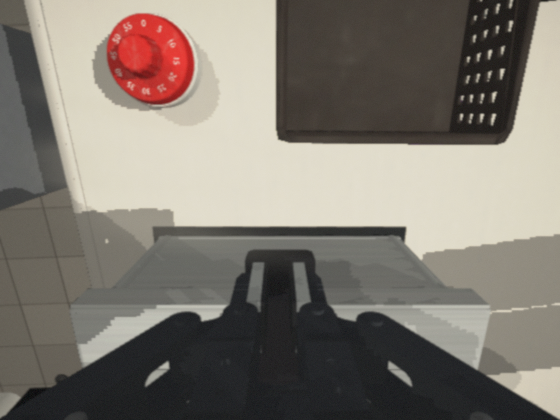

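The view shows the pads standing on top of the block rather than beside it. Their ends read about z 0.166, roughly 35 mm short of the reported TCP, and the gripper body is about 33 mm further back than nominal too. I'll open, go lower step by step while watching the force, and close again.

```bash
python3 -m handwheel '[{"tx":0,"ty":0,"tz":0,"roll":0},{"tx":0,"ty":0,"tz":0,"roll":0},{"tx":0,"ty":0,"tz":0,"roll":0},{"tx":0,"ty":0,"tz":0,"roll":0},{"tx":0,"ty":0,"tz":0,"roll":0},{"tx":-1,"ty":0,"tz":10,"roll":0},{"tx":0,"ty":0,"tz":10,"roll":0},{"tx":0,"ty":0,"tz":8,"roll":0},{"tx":0,"ty":0,"tz":6,"roll":0},{"tx":0,"ty":0,"tz":0,"roll":0}]' 62 20
python3 -m handwheel '[{"tx":0,"ty":0,"tz":0,"roll":0},{"tx":0,"ty":0,"tz":0,"roll":0},{"tx":0,"ty":0,"tz":0,"roll":0},{"tx":0,"ty":0,"tz":0,"roll":0},{"tx":0,"ty":0,"tz":0,"roll":0},{"tx":0,"ty":0,"tz":0,"roll":0},{"tx":0,"ty":0,"tz":0,"roll":0}]' 20 25
```

```text
t: 5.47
tool_pos: [0.4687, -0.0896, 0.0946]
tool_rot: [-2.266, -2.17, 0.003]
contact_force: [-0.6, -0.1, 0.0]
opening: 0.062
grip_force: 0.0
t: 6.05
tool_pos: [0.471, -0.0902, 0.0978]
tool_rot: [2.268, 2.172, 0.002]
contact_force: [3.3, -0.1, 0.2]
opening: 0.0355
grip_force: 30.1
```

The block is gripped at 35.5 mm, so the real fingertips are about 33 mm behind the reported TCP. Next I lift the paddle on its arc.

```bash
python3 -m handwheel '[{"tx":-0.2,"ty":0,"tz":-5,"roll":0},{"tx":-0.5,"ty":0,"tz":-5,"roll":0},{"tx":0,"ty":0,"tz":0,"roll":0}]'
python3 -m handwheel '[{"tx":-0.8,"ty":0,"tz":-5,"roll":0},{"tx":-1.3,"ty":0,"tz":-5,"roll":0},{"tx":0,"ty":0,"tz":0,"roll":0}]'
python3 -m handwheel '[{"tx":-1.6,"ty":0,"tz":-5,"roll":0},{"tx":-1.4,"ty":0,"tz":-4,"roll":0},{"tx":0,"ty":0,"tz":0,"roll":0},{"tx":0,"ty":0,"tz":0,"roll":0}]'
```

```text
t: 6.3
tool_pos: [0.471, -0.0909, 0.1073]
tool_rot: [2.268, 2.172, 0.002]
contact_force: [6.0, -0.8, -4.0]
opening: 0.0356
grip_force: 29.0
t: 6.55
tool_pos: [0.4709, -0.093, 0.1176]
tool_rot: [2.268, 2.172, 0.002]
contact_force: [4.8, 0.6, -3.7]
opening: 0.0357
grip_force: 28.5
t: 6.88
tool_pos: [0.4707, -0.0953, 0.1262]
tool_rot: [2.268, 2.173, 0.004]
contact_force: [6.1, 2.1, -2.5]
opening: 0.0352
grip_force: 28.5
```

```bash
python3 -c "
import numpy as np
e=.265+np.arange(21)*.0755;x=-200*np.cos(e);z=200*np.sin(e)
print([(round(-a,1),round(-b,1)) for a,b in zip(np.diff(x),np.diff(z))])"
```

```text
[(np.float64(-4.5), np.float64(-14.4)), (np.float64(-5.6), np.float64(-14.0)), (np.float64(-6.6), np.float64(-13.6)), (np.float64(-7.6), np.float64(-13.0)), (np.float64(-8.6), np.float64(-12.4)), (np.float64(-9.5), np.float64(-11.7)), (np.float64(-10.4), np.float64(-11.0)), (np.float64(-11.2), np.float64(-10.2)), (np.float64(-11.9), np.float64(-9.3)), (np.float64(-12.6), np.float64(-8.4)), (np.float64(-13.2), np.float64(-7.4)), (np.float64(-13.7), np.float64(-6.4)), (np.float64(-14.1), np.float64(-5.3)), (np.float64(-14.5), np.float64(-4.3)), (np.float64(-14.8), np.float64(-3.2)), (np.float64(-15.0), np.float64(-2.0)), (np.float64(-15.1), np.float64(-0.9)), (np.float64(-15.1), np.float64(0.2)), (np.float64(-15.0), np.float64(1.4)), (np.float64(-14.9), np.float64(2.5))]
```

```bash
python3 -m handwheel '[{"tx":-2.2,"ty":0,"tz":-7.2,"roll":0},{"tx":0,"ty":0,"tz":0,"roll":0}]'
python3 -m handwheel '[{"tx":-2.3,"ty":0,"tz":-7.2,"roll":0},{"tx":-5.6,"ty":0,"tz":-14,"roll":0},{"tx":0,"ty":0,"tz":0,"roll":0}]'
```

```text
t: 7.05
tool_pos: [0.4706, -0.0977, 0.1339]
tool_rot: [2.269, 2.173, 0.003]
contact_force: [5.8, 1.2, -3.4]
opening: 0.0352
grip_force: 28.3
t: 7.3
tool_pos: [0.4703, -0.1067, 0.1562]
tool_rot: [2.268, 2.172, 0.001]
contact_force: [4.7, 1.5, -2.3]
opening: 0.0356
grip_force: 28.0
```

Forces stay small, so the lid is following. I'll continue the arc.

```bash
python3 -m handwheel '[{"tx":-6.6,"ty":0,"tz":-13.6,"roll":0},{"tx":-7.6,"ty":0,"tz":-13,"roll":0},{"tx":-8.6,"ty":0,"tz":-12.4,"roll":0},{"tx":-9.5,"ty":0,"tz":-11.7,"roll":0},{"tx":-10.4,"ty":0,"tz":-11,"roll":0},{"tx":-11.2,"ty":0,"tz":-10.2,"roll":0},{"tx":0,"ty":0,"tz":0,"roll":0}]'
python3 -m handwheel '[{"tx":-11.9,"ty":0,"tz":-9.3,"roll":0},{"tx":-12.6,"ty":0,"tz":-8.4,"roll":0},{"tx":-13.2,"ty":0,"tz":-7.4,"roll":0},{"tx":-13.7,"ty":0,"tz":-6.4,"roll":0},{"tx":-14.1,"ty":0,"tz":-5.3,"roll":0},{"tx":-14.5,"ty":0,"tz":-4.3,"roll":0},{"tx":0,"ty":0,"tz":0,"roll":0}]'
```

```text
t: 7.88
tool_pos: [0.4679, -0.1608, 0.2278]
tool_rot: [2.269, 2.171, 0.002]
contact_force: [5.3, 1.4, 1.4]
opening: 0.0353
grip_force: 27.3
t: 8.47
tool_pos: [0.4645, -0.2405, 0.2683]
tool_rot: [2.269, 2.172, 0.002]
contact_force: [5.3, 0.2, 3.1]
opening: 0.0354
grip_force: 26.9
```

```bash
python3 -m handwheel '[{"tx":-14.8,"ty":0,"tz":-3.2,"roll":0},{"tx":-15,"ty":0,"tz":-2,"roll":0},{"tx":-15.1,"ty":0,"tz":-0.9,"roll":0},{"tx":-15.1,"ty":0,"tz":0.2,"roll":0},{"tx":-15,"ty":0,"tz":1.4,"roll":0},{"tx":-14.9,"ty":0,"tz":2.5,"roll":0},{"tx":0,"ty":0,"tz":0,"roll":0},{"tx":0,"ty":0,"tz":0,"roll":0}]'
python3 - <<'E'
from h import *
im,d=optics.get_image('top');C=cloud(d,optics.camera_params('top'))
cv2.imwrite('pics/t5.png',im[...,::-1]);np.savez('t5.npz',im=im,d=d)
E
```

```text
t: 9.13
tool_pos: [0.4606, -0.3304, 0.2706]
tool_rot: [2.267, 2.171, -0.001]
contact_force: [3.9, -2.5, 3.7]
opening: 0.0353
grip_force: 26.7
```

View pics/t5.png

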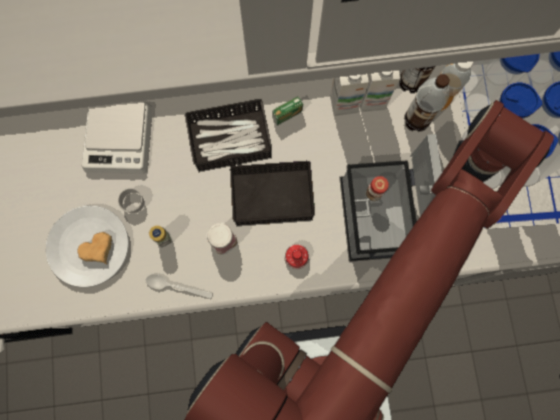

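The chest is open, with its inside visible at about (380,210) and the lid standing at about x = 420. Now I release the paddle, go up, and cross to the vanilla jar.

```bash
python3 -m handwheel '[{"tx":0,"ty":0,"tz":0,"roll":0},{"tx":0,"ty":0,"tz":0,"roll":0},{"tx":0,"ty":0,"tz":0,"roll":0},{"tx":0,"ty":0,"tz":0,"roll":0},{"tx":0,"ty":0,"tz":0,"roll":0},{"tx":0,"ty":0,"tz":-20,"roll":0},{"tx":0,"ty":0,"tz":-30,"roll":0},{"tx":0,"ty":0,"tz":-30,"roll":0}]' 60 20
python3 -m handwheel '[{"tx":40,"ty":-1.2,"tz":0,"roll":0},{"tx":40,"ty":-1.2,"tz":0,"roll":0},{"tx":40,"ty":-1.2,"tz":0,"roll":0},{"tx":40,"ty":-1.2,"tz":0,"roll":0},{"tx":40,"ty":-1.2,"tz":0,"roll":0},{"tx":40,"ty":-1.2,"tz":0,"roll":0},{"tx":40,"ty":-1.2,"tz":0,"roll":0},{"tx":40,"ty":-1.2,"tz":0,"roll":0},{"tx":40,"ty":-1.2,"tz":0,"roll":0}]' 80
python3 -m handwheel '[{"tx":40,"ty":-1.2,"tz":0,"roll":0},{"tx":40,"ty":-1.2,"tz":0,"roll":0},{"tx":40,"ty":-1.2,"tz":0,"roll":0},{"tx":40,"ty":-1.2,"tz":0,"roll":0},{"tx":40,"ty":-1.2,"tz":0,"roll":0},{"tx":40,"ty":-1.2,"tz":0,"roll":0},{"tx":40,"ty":-1.2,"tz":0,"roll":0},{"tx":20,"ty":-1.2,"tz":0,"roll":0},{"tx":0,"ty":0,"tz":0,"roll":0},{"tx":0,"ty":0,"tz":0,"roll":0}]'
python3 - <<'E'
from h import *
# chest/lid state from top view, arm away
im,d=optics.get_image('top');C=cloud(d,optics.camera_params('top'));np.savez('t6.npz',im=im,d=d)
m=np.zeros(C.shape[:2],bool);m[110:290,330:470]=1
hi=m&(C[...,2]>.20)&(C[...,2]<.36);P=C[hi];print('lid hi pts',len(P),P.min(0),P.max(0))
mc=np.array([.4657,-.2035]);a=np.deg2rad(-2.4);ux=np.array([np.sin(a),-np.cos(a)]);uy=np.array([np.cos(a),np.sin(a)])
q=np.c_[(P[:,:2]-mc)@ux,(P[:,:2]-mc)@uy,P[:,2]]
for z0 in np.arange(.2,.36,.02):
    s=q[(q[:,2]>z0)&(q[:,2]<z0+.02)]
    if len(s):print(round(z0,2),len(s),np.round(np.percentile(s[:,0],[5,50,95]),3),np.round(s[:,1].min(),3),np.round(s[:,1].max(),3))
b=C[160:245,345:415].reshape(-1,3);q=np.c_[(b[:,:2]-mc)@ux,(b[:,:2]-mc)@uy,b[:,2]]
for x0,y0 in((0,-.06),(-.02,-.06),(.03,-.05),(0,.06)):
    s=q[(abs(q[:,0]-x0)<.01)&(abs(q[:,1]-y0)<.01)];print(x0,y0,len(s),np.median(s[:,2]) if len(s) else'')
rim=q[(q[:,2]>.11)&(q[:,2]<.14)];print('rim',np.percentile(rim,[1,99],axis=0),np.median(rim[:,2]))
T=toolT();im,d,C=wrist();np.savez('w6.npz',im=im,d=d,C=C)
s=(abs(C[...,2]-.096)<.008)&(abs(C[...,0]-.4725)<.05)&(abs(C[...,1]-.39)<.05);p=C[s];print('van',len(p),cv2.minEnclosingCircle((p[:,:2]*1000).astype(np.float32)) if len(p) else'',np.median(p,0),T[:3,3])
E
```

```text
t: 9.85
tool_pos: [0.4593, -0.329, 0.3489]
tool_rot: [-2.266, -2.17, 0.001]
contact_force: [0.7, -0.4, -0.6]
opening: 0.06
grip_force: 0.0
t: 10.6
tool_pos: [0.4641, 0.0323, 0.3497]
tool_rot: [2.269, 2.173, -0.0]
contact_force: [0.8, -0.1, 0.4]
opening: 0.0802
grip_force: 0.0
t: 11.43
tool_pos: [0.4676, 0.3312, 0.349]
tool_rot: [2.266, 2.175, -0.003]
contact_force: [-0.0, 0.5, 0.1]
opening: 0.0796
grip_force: 0.0
lid hi pts 2334 [ 0.3375934  -0.32807615  0.20003031] [ 0.58413394 -0.2628034   0.33912728]
0.2 267 [0.088 0.091 0.092] -0.124 0.121
0.22 278 [0.089 0.091 0.093] -0.125 0.121
0.24 325 [0.079 0.091 0.093] -0.124 0.122
0.26 285 [0.064 0.091 0.099] -0.124 0.121
0.28 1000 [0.085 0.095 0.108] -0.124 0.122
0.3 53 [0.085 0.109 0.114] -0.106 0.114
0.32 126 [0.108 0.113 0.121] -0.019 0.017
0 -0.06 50 0.009670727108433974
-0.02 -0.06 52 0.011203403724596384
0.03 -0.05 50 0.01056098888078738
0 0.06 54 0.11710777504212944
rim [[-0.08159138 -0.09056155  0.11078874]
 [ 0.08944064  0.11772918  0.13331635]] 0.1214431505908875
van 892 ((474.0919494628906, 389.4805603027344), 20.80575180053711) [0.47409103 0.38971411 0.09568664] [0.46785331 0.33038579 0.34936542]
```

The lid stands upright, with its inner face at mat x 0.091. The chest floor reads about z 0.010, so u is about 1 mm. The vanilla jar is at (0.474, 0.3895), top 0.096, radius 20.8 mm. Descending to grip it.

```bash
python3 -m handwheel '[{"tx":30,"ty":1.6,"tz":0,"roll":0},{"tx":29,"ty":1.6,"tz":20,"roll":0},{"tx":0,"ty":0,"tz":40,"roll":0},{"tx":0,"ty":0,"tz":40,"roll":0},{"tx":0,"ty":0,"tz":40,"roll":0},{"tx":0,"ty":0,"tz":40,"roll":0},{"tx":0,"ty":0,"tz":40,"roll":0},{"tx":0,"ty":0,"tz":30,"roll":0},{"tx":0,"ty":0,"tz":0,"roll":0},{"tx":0,"ty":0,"tz":0,"roll":0}]' 80 25
python3 -m handwheel '[{"tx":0,"ty":0,"tz":30,"roll":0},{"tx":0,"ty":0,"tz":30,"roll":0},{"tx":0,"ty":0,"tz":15,"roll":0},{"tx":0,"ty":0,"tz":0,"roll":0},{"tx":0,"ty":0,"tz":0,"roll":0}]'
```

```text
t: 12.37
tool_pos: [0.4731, 0.3875, 0.0983]
tool_rot: [-2.27, -2.171, 0.006]
contact_force: [-0.5, 0.0, 1.0]
opening: 0.08
grip_force: 0.0
t: 12.78
tool_pos: [0.4756, 0.39, 0.0275]
tool_rot: [2.269, 2.172, 0.005]
contact_force: [1.0, -0.1, 1.0]
opening: 0.08
grip_force: 0.0
```

```bash
python3 -m handwheel '[{"tx":0,"ty":0,"tz":2,"roll":0},{"tx":0,"ty":0,"tz":0,"roll":0},{"tx":0,"ty":0,"tz":0,"roll":0},{"tx":0,"ty":0,"tz":0,"roll":0},{"tx":0,"ty":0,"tz":0,"roll":0},{"tx":0,"ty":0,"tz":0,"roll":0},{"tx":0,"ty":0,"tz":0,"roll":0},{"tx":0,"ty":0,"tz":0,"roll":0}]' 30 30
```

```text
t: 13.45
tool_pos: [0.4753, 0.3905, 0.0255]
tool_rot: [2.268, 2.173, 0.006]
contact_force: [-1.9, -0.7, 6.6]
opening: 0.0439
grip_force: 30.3
```

```bash
python3 -m handwheel '[{"tx":0,"ty":0,"tz":-15,"roll":0},{"tx":0,"ty":0,"tz":-35,"roll":0},{"tx":0,"ty":0,"tz":-40,"roll":0},{"tx":0,"ty":0,"tz":-40,"roll":0},{"tx":0,"ty":0,"tz":-40,"roll":0},{"tx":0,"ty":0,"tz":-35,"roll":0},{"tx":0,"ty":0,"tz":-15,"roll":0}]'
python3 -m handwheel '[{"tx":-20,"ty":-2.4,"tz":0,"roll":0},{"tx":-36,"ty":-2.4,"tz":0,"roll":0},{"tx":-36,"ty":-2.4,"tz":0,"roll":0},{"tx":-36,"ty":-2.4,"tz":0,"roll":0},{"tx":-36,"ty":-2.4,"tz":0,"roll":0},{"tx":-36,"ty":-2.4,"tz":0,"roll":0},{"tx":-36,"ty":-2.4,"tz":0,"roll":0},{"tx":-36,"ty":-2.4,"tz":0,"roll":0},{"tx":-36,"ty":-2.4,"tz":0,"roll":0}]'
python3 -m handwheel '[{"tx":-36,"ty":-2.4,"tz":0,"roll":0},{"tx":-36,"ty":-2.4,"tz":0,"roll":0},{"tx":-36,"ty":-2.4,"tz":0,"roll":0},{"tx":-36,"ty":-2.4,"tz":0,"roll":0},{"tx":-36,"ty":-2.4,"tz":0,"roll":0},{"tx":-36,"ty":-2.4,"tz":0,"roll":0},{"tx":-36,"ty":-2.4,"tz":0,"roll":0},{"tx":-29,"ty":-1,"tz":0,"roll":0},{"tx":0,"ty":0,"tz":0,"roll":0},{"tx":0,"ty":0,"tz":0,"roll":0},{"tx":0,"ty":0,"tz":0,"roll":0}]'
python3 - <<'E'
from h import *
print(np.round(toolT(),4))
im,d=optics.get_image('top');cv2.imwrite('pics/t7.png',cv2.resize(im[90:290,320:480,::-1],None,fx=3,fy=3));np.savez('t7.npz',im=im,d=d)
E
```

```text
t: 14.03
tool_pos: [0.4757, 0.3908, 0.2501]
tool_rot: [2.267, 2.172, 0.015]
contact_force: [0.9, -0.1, 0.3]
opening: 0.044
grip_force: 31.2
t: 14.78
tool_pos: [0.4378, 0.0812, 0.2413]
tool_rot: [-2.267, -2.173, 0.002]
contact_force: [0.2, -0.3, -0.7]
opening: 0.0445
grip_force: 31.2
t: 15.7
tool_pos: [0.4087, -0.1968, 0.2417]
tool_rot: [-2.268, -2.172, -0.0]
contact_force: [0.7, 0.6, -1.6]
opening: 0.0441
grip_force: 31.2
[[ 0.0432  0.9991 -0.0013  0.4087]
 [ 0.9991 -0.0432  0.0014 -0.1968]
 [ 0.0014 -0.0014 -1.      0.2417]
 [ 0.      0.      0.      1.    ]]
```

View pics/t7.png

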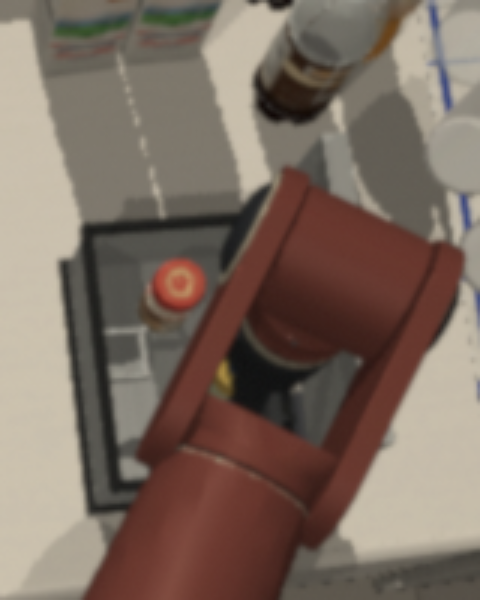

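Run:
```python
from h import *
mc=np.array([.4657,-.2035]);a=np.deg2rad(-2.4);ux=np.array([np.sin(a),-np.cos(a)]);uy=np.array([np.cos(a),np.sin(a)])
print(np.round(ctrl.get_obs()['q'],3))
for n in('top','scene'):
    im,d=optics.get_image(n);C=cloud(d,optics.camera_params(n));im=im.astype(int)
    arm=(C[...,2]>.36)&(C[...,0]<.7)&(d>.3)
    P=C[arm];q=np.c_[(P[:,:2]-mc)@ux,(P[:,:2]-mc)@uy,P[:,2]]
    s=q[(abs(q[:,1])<.3)&(q[:,0]>-.2)]
    print(n)
    for x0 in np.arange(-.1,.3,.03):
        t=s[(s[:,0]>x0)&(s[:,0]<x0+.03)&(s[:,1]>-.124)&(s[:,1]<.124)]
        if len(t):print(round(x0,2),len(t),'y',np.round([t[:,1].min(),t[:,1].max()],3),'z',np.round([t[:,2].min(),np.median(t[:,2]),t[:,2].max()],3))
```

```text
[-0.612 -0.396  1.938  0.     1.601 -0.57 ]
top
-0.1 661 y [-0.124  0.124] z [0.521 0.592 0.664]
-0.07 976 y [-0.083  0.124] z [0.41  0.591 0.664]
-0.04 1666 y [-0.113  0.124] z [0.36  0.581 0.658]
-0.01 1392 y [-0.124  0.124] z [0.366 0.587 0.657]
0.02 575 y [-0.12   0.124] z [0.561 0.592 0.656]
0.05 43 y [-0.09   0.124] z [0.561 0.583 0.648]
scene
-0.1 396 y [-0.12   0.124] z [0.509 0.567 0.658]
-0.07 478 y [-0.081  0.124] z [0.402 0.567 0.657]
-0.04 774 y [-0.124  0.124] z [0.36  0.445 0.654]
-0.01 421 y [-0.124  0.124] z [0.362 0.576 0.655]
0.02 71 y [-0.112  0.123] z [0.581 0.592 0.632]
0.05 3 y [-0.075  0.124] z [0.589 0.647 0.649]
```

Arm points near the lid stay below mat x of about 0.06, so it will clear the lid. I'll shift 6 mm away from the lid and descend.

```bash
python3 -m handwheel '[{"tx":6,"ty":0,"tz":20,"roll":0},{"tx":0,"ty":0,"tz":30,"roll":0},{"tx":0,"ty":0,"tz":30,"roll":0},{"tx":0,"ty":0,"tz":10,"roll":0},{"tx":0,"ty":0,"tz":0,"roll":0}]'
python3 -m handwheel '[{"tx":0,"ty":0,"tz":20,"roll":0},{"tx":0,"ty":0,"tz":20,"roll":0},{"tx":0,"ty":0,"tz":20,"roll":0},{"tx":0,"ty":0,"tz":0,"roll":0},{"tx":0,"ty":0,"tz":0,"roll":0}]'
python3 -m handwheel '[{"tx":0,"ty":0,"tz":20,"roll":0},{"tx":0,"ty":0,"tz":14,"roll":0},{"tx":0,"ty":0,"tz":6,"roll":0},{"tx":0,"ty":0,"tz":0,"roll":0},{"tx":0,"ty":0,"tz":0,"roll":0}]'
```

```text
t: 16.27
tool_pos: [0.4075, -0.1892, 0.1492]
tool_rot: [-2.262, -2.17, 0.002]
contact_force: [0.4, 0.4, -1.4]
opening: 0.0441
grip_force: 31.2
t: 16.68
tool_pos: [0.4097, -0.1913, 0.0937]
tool_rot: [2.268, 2.174, 0.0]
contact_force: [0.6, -0.7, -0.4]
opening: 0.0441
grip_force: 31.3
t: 17.1
tool_pos: [0.4104, -0.1919, 0.0544]
tool_rot: [2.267, 2.172, 0.001]
contact_force: [0.5, 1.2, -1.8]
opening: 0.0438
grip_force: 31.3
```

```bash
python3 -m handwheel '[{"tx":0,"ty":0,"tz":5,"roll":0},{"tx":0,"ty":0,"tz":5,"roll":0},{"tx":0,"ty":0,"tz":3,"roll":0},{"tx":0,"ty":0,"tz":0,"roll":0},{"tx":0,"ty":0,"tz":0,"roll":0}]'
python3 -m handwheel '[{"tx":0,"ty":0,"tz":2,"roll":0},{"tx":0,"ty":0,"tz":1,"roll":0},{"tx":0,"ty":0,"tz":0,"roll":0}]'
python3 -m handwheel '[{"tx":0,"ty":0,"tz":2,"roll":0},{"tx":0,"ty":0,"tz":0,"roll":0}]'
```

```text
t: 17.52
tool_pos: [0.4091, -0.1912, 0.0394]
tool_rot: [-2.268, -2.173, 0.0]
contact_force: [0.1, 0.2, -1.8]
opening: 0.0437
grip_force: 31.3
t: 17.77
tool_pos: [0.4092, -0.1913, 0.0365]
tool_rot: [-2.268, -2.173, 0.0]
contact_force: [0.6, -0.0, -1.8]
opening: 0.0439
grip_force: 31.3
t: 17.93
tool_pos: [0.4095, -0.1917, 0.0363]
tool_rot: [-2.268, -2.173, 0.001]
contact_force: [-4.9, 1.4, 8.9]
opening: 0.0438
grip_force: 32.1
```

Contact with the floor came at the expected height. Releasing.

```bash
python3 -m handwheel '[{"tx":0,"ty":0,"tz":-1,"roll":0},{"tx":0,"ty":0,"tz":0,"roll":0},{"tx":0,"ty":0,"tz":0,"roll":0},{"tx":0,"ty":0,"tz":0,"roll":0},{"tx":0,"ty":0,"tz":0,"roll":0},{"tx":0,"ty":0,"tz":0,"roll":0}]' 56
python3 -m handwheel '[{"tx":0,"ty":0,"tz":-10,"roll":0},{"tx":0,"ty":0,"tz":-20,"roll":0},{"tx":0,"ty":0,"tz":-30,"roll":0},{"tx":0,"ty":0,"tz":-40,"roll":0},{"tx":0,"ty":0,"tz":-40,"roll":0},{"tx":0,"ty":0,"tz":-40,"roll":0},{"tx":0,"ty":0,"tz":-40,"roll":0},{"tx":0,"ty":0,"tz":-40,"roll":0},{"tx":0,"ty":0,"tz":-30,"roll":0},{"tx":0,"ty":0,"tz":0,"roll":0},{"tx":0,"ty":0,"tz":0,"roll":0}]'
python3 - <<'E'
from h import *
print(np.round(toolT(),4), np.round(ctrl.get_obs()['q'],2))
im,d,C=wrist();np.savez('w8.npz',im=im,d=d,C=C);cv2.imwrite('pics/w8.png',im[...,::-1])
mc=np.array([.4657,-.2035]);a=np.deg2rad(-2.4);ux=np.array([np.sin(a),-np.cos(a)]);uy=np.array([np.cos(a),np.sin(a)])
q=np.stack([(C[...,:2]-mc)@ux,(C[...,:2]-mc)@uy,C[...,2]],-1).reshape(-1,3)
s=q[(abs(q[:,2]-.107)<.008)&(abs(q[:,0])<.06)&(q[:,1]<0.0)&(q[:,1]>-.1)]
print('jar top',len(s),cv2.minEnclosingCircle((s[:,:2]*1000).astype(np.float32)) if len(s) else '',np.median(s,0))
E
```

```text
t: 18.43
tool_pos: [0.4093, -0.1913, 0.0355]
tool_rot: [-2.268, -2.173, 0.0]
contact_force: [-0.2, 0.2, -0.3]
opening: 0.0561
grip_force: 0.0
t: 19.35
tool_pos: [0.4101, -0.1918, 0.3291]
tool_rot: [2.264, 2.169, 0.002]
contact_force: [0.5, -0.1, -0.7]
opening: 0.0561
grip_force: 0.0
[[ 0.0429  0.9991  0.0048  0.4101]
 [ 0.9991 -0.0429 -0.0033 -0.1918]
 [-0.0031  0.0049 -1.      0.3291]
 [ 0.      0.      0.      1.    ]] [-0.6  -0.42  1.81 -0.    1.74 -0.56]
jar top 939 ((-25.67477798461914, -45.67314910888672), 41.196022033691406) [-0.00961888 -0.05723277  0.10652936]
```

View pics/w8.png

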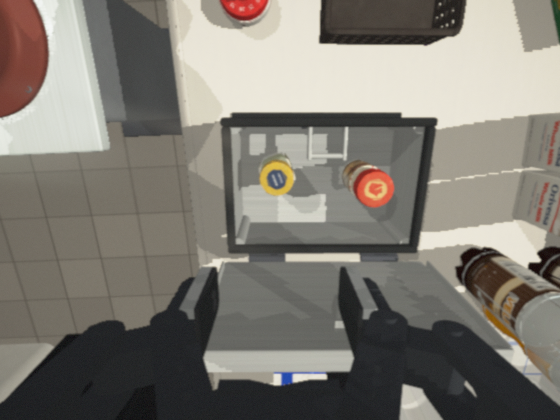

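The yellow-rimmed vanilla jar stands at about (277,177) in the free half, at mat (-10,-57) mm with its top at 0.1065, upright. Now I close the fingers, cross over the lid at y of about -75 and go down behind it.

```bash
python3 -m handwheel '[{"tx":0,"ty":0,"tz":-20,"roll":0},{"tx":-35,"ty":-5,"tz":0,"roll":0},{"tx":-35,"ty":-5,"tz":0,"roll":0},{"tx":-35,"ty":-5,"tz":0,"roll":0},{"tx":-36,"ty":-4,"tz":0,"roll":0},{"tx":0,"ty":0,"tz":0,"roll":0},{"tx":0,"ty":0,"tz":0,"roll":0}]' 0 30
python3 - <<'E'
from h import *
T=toolT();print(np.round(T[:3,3],4),ctrl.get_obs()['opening'])
mc=np.array([.4657,-.2035]);a=np.deg2rad(-2.4);ux=np.array([np.sin(a),-np.cos(a)]);uy=np.array([np.cos(a),np.sin(a)])
d=T[:2,3]-mc;print('mat',d@ux,d@uy)
im,d,C=wrist();np.savez('w9.npz',C=C)
q=np.stack([(C[...,:2]-mc)@ux,(C[...,:2]-mc)@uy,C[...,2]],-1).reshape(-1,3)
s=q[(q[:,2]>.01)&(q[:,2]<.34)&(q[:,0]>.11)&(q[:,0]<.22)&(q[:,1]<0.0)&(q[:,1]>-.15)]
print('obst',len(s),np.percentile(s,[5,50,95],axis=0) if len(s) else'')
s=q[(q[:,2]>.285)&(q[:,2]<.36)&(q[:,1]<.1)&(q[:,1]>-.12)&(q[:,0]>.03)&(q[:,0]<.13)]
for y0 in(-.11,-.08,-.05,-.02):
  t=s[(s[:,1]>y0)&(s[:,1]<y0+.03)];print(y0,len(t),np.round(np.percentile(t[:,[0,2]],[2,50,98],axis=0),3).tolist() if len(t) else'')
# fingertip in tool frame
t=(C.reshape(-1,3)-T[:3,3])@T[:3,:3]
f=t[(abs(t[:,1])<.02)&(abs(t[:,0])<.013)&(t[:,2]>-.12)&(t[:,2]<.02)];print('tip z',len(f),np.percentile(f[:,2],[50,90,98,100]),np.percentile(f[:,0],[2,98]))
E
```

```text
t: 19.98
tool_pos: [0.3831, -0.3319, 0.3426]
tool_rot: [-2.268, -2.166, -0.001]
contact_force: [0.1, 0.7, -0.7]
opening: 0.0002
grip_force: 0.0
[ 0.3831 -0.3319  0.3426] 0.00017048699398149804
mat 0.13171793828809414 -0.07713361453254586
obst 1364 [[ 0.11060647 -0.02790818  0.25984992]
 [ 0.11496492 -0.01423815  0.3281947 ]
 [ 0.12187193 -0.00139813  0.33293999]]
-0.11 1336 [[0.086, 0.29], [0.095, 0.295], [0.106, 0.296]]
-0.08 1326 [[0.086, 0.29], [0.095, 0.295], [0.106, 0.296]]
-0.05 1402 [[0.086, 0.289], [0.096, 0.295], [0.108, 0.296]]
-0.02 3501 [[0.086, 0.289], [0.109, 0.298], [0.122, 0.333]]
tip z 8725 [-0.08002818 -0.05046015 -0.03987579 -0.03496955] [-0.00790013  0.01247918]
```

```bash
python3 -m handwheel '[{"tx":0,"ty":0,"tz":30,"roll":0},{"tx":0,"ty":0,"tz":35,"roll":0},{"tx":0,"ty":0,"tz":35,"roll":0},{"tx":0,"ty":0,"tz":10,"roll":0},{"tx":0,"ty":0,"tz":0,"roll":0},{"tx":0,"ty":0,"tz":0,"roll":0}]'
python3 -c "
import numpy as np
e=1.57-np.arange(0,18)*.08;x=86-145*np.cos(e)+16*np.sin(e);z=123+145*np.sin(e)+16*np.cos(e)
for k in range(17): print(round(e[k+1],2),'tx',round(x[k]-x[k+1],1),'tz',round(z[k]-z[k+1],1),'corner',round(x[k+1],1),round(z[k+1],1),'TCPz',round(z[k+1]-35,1))"
```

```text
t: 20.53
tool_pos: [0.3846, -0.3307, 0.2363]
tool_rot: [-2.267, -2.174, -0.0]
contact_force: [-0.0, 0.4, 0.8]
opening: -0.0002
grip_force: 0.0
1.49 tx 11.6 tz -0.8 corner 90.2 268.8 TCPz 233.8
1.41 tx 11.7 tz 0.1 corner 78.6 268.7 TCPz 233.7
1.33 tx 11.6 tz 1.1 corner 67.0 267.6 TCPz 232.6
1.25 tx 11.5 tz 2.0 corner 55.5 265.6 TCPz 230.6
1.17 tx 11.3 tz 2.9 corner 44.2 262.8 TCPz 227.8
1.09 tx 11.0 tz 3.8 corner 33.1 259.0 TCPz 224.0
1.01 tx 10.7 tz 4.7 corner 22.4 254.3 TCPz 219.3
0.93 tx 10.3 tz 5.5 corner 12.1 248.8 TCPz 213.8
0.85 tx 9.8 tz 6.3 corner 2.3 242.5 TCPz 207.5
0.77 tx 9.3 tz 7.1 corner -7.0 235.4 TCPz 200.4
0.69 tx 8.7 tz 7.8 corner -15.6 227.6 TCPz 192.6
0.61 tx 8.0 tz 8.5 corner -23.7 219.2 TCPz 184.2
0.53 tx 7.3 tz 9.1 corner -31.0 210.1 TCPz 175.1
0.45 tx 6.6 tz 9.6 corner -37.6 200.5 TCPz 165.5
0.37 tx 5.8 tz 10.1 corner -43.4 190.4 TCPz 155.4
0.29 tx 5.0 tz 10.6 corner -48.4 179.8 TCPz 144.8
0.21 tx 4.1 tz 10.9 corner -52.5 168.9 TCPz 133.9
```

```bash
python3 -m handwheel '[{"tx":8,"ty":0,"tz":2,"roll":0},{"tx":8,"ty":0,"tz":1,"roll":0},{"tx":0,"ty":0,"tz":0,"roll":0}]'
python3 -m handwheel '[{"tx":11.6,"ty":0,"tz":-0.8,"roll":0},{"tx":11.7,"ty":0,"tz":0.1,"roll":0},{"tx":0,"ty":0,"tz":0,"roll":0}]'
python3 -m handwheel '[{"tx":11.6,"ty":0,"tz":1.1,"roll":0},{"tx":11.5,"ty":0,"tz":2,"roll":0},{"tx":11.3,"ty":0,"tz":2.9,"roll":0},{"tx":11,"ty":0,"tz":3.8,"roll":0},{"tx":10.7,"ty":0,"tz":4.7,"roll":0},{"tx":0,"ty":0,"tz":0,"roll":0}]'
```

```text
t: 20.78
tool_pos: [0.386, -0.3151, 0.2352]
tool_rot: [2.264, 2.171, 0.0]
contact_force: [1.5, -0.8, 1.2]
opening: -0.0003
grip_force: 0.0
t: 21.03
tool_pos: [0.3866, -0.2908, 0.2348]
tool_rot: [2.266, 2.174, 0.001]
contact_force: [-0.0, -0.4, 0.7]
opening: -0.0
grip_force: 0.0
t: 21.53
tool_pos: [0.3878, -0.2331, 0.2169]
tool_rot: [-2.263, -2.173, -0.001]
contact_force: [0.6, -0.7, -0.5]
opening: -0.0002
grip_force: 0.0
```

Run:
```python
from h import *
mc=np.array([.4657,-.2035]);a=np.deg2rad(-2.4);ux=np.array([np.sin(a),-np.cos(a)]);uy=np.array([np.cos(a),np.sin(a)])
T=toolT();im,d,C=wrist();cv2.imwrite('pics/w10.png',im[...,::-1])
d2=T[:2,3]-mc;print('tcp mat',d2@ux,d2@uy,T[2,3])
for n,CC in(('wrist',C),('top',cloud(optics.get_image('top')[1],optics.camera_params('top')))):
  q=np.stack([(CC[...,:2]-mc)@ux,(CC[...,:2]-mc)@uy,CC[...,2]],-1).reshape(-1,3)
  for ylo,yhi in((-.115,-.095),(.06,.12)):
    s=q[(q[:,2]>.14)&(q[:,2]<.34)&(q[:,1]<yhi)&(q[:,1]>ylo)&(abs(q[:,0])<.15)]
    print(n,ylo,len(s))
    for x0 in np.arange(-.1,.13,.02):
      t=s[(s[:,0]>x0)&(s[:,0]<x0+.02)]
      if len(t)>3:print('  ',round(x0,2),len(t),np.round(np.percentile(t[:,2],[5,50,95]),3))
```

```text
tcp mat 0.03287501841865352 -0.07657098848954158 0.2168891437857611
wrist -0.115 10717
   -0.02 1712 [0.264 0.267 0.271]
   0.0 1615 [0.258 0.272 0.298]
   0.02 5897 [0.248 0.309 0.325]
   0.04 1352 [0.204 0.307 0.315]
   0.06 105 [0.163 0.177 0.189]
   0.08 36 [0.145 0.154 0.161]
wrist 0.06 0
top -0.115 39
   0.02 39 [0.298 0.307 0.335]
top 0.06 671
   -0.02 144 [0.264 0.268 0.274]
   0.0 155 [0.255 0.27  0.276]
   0.02 113 [0.227 0.239 0.253]
   0.04 102 [0.196 0.21  0.224]
   0.06 96 [0.164 0.18  0.193]
   0.08 61 [0.142 0.154 0.162]
```

The lid has followed to about 1.0 rad; the near-zero force is just the friction hinge holding it. I'll continue down.

```bash
python3 -m handwheel '[{"tx":10.3,"ty":0,"tz":5.5,"roll":0},{"tx":9.8,"ty":0,"tz":6.3,"roll":0},{"tx":9.3,"ty":0,"tz":7.1,"roll":0},{"tx":8.7,"ty":0,"tz":7.8,"roll":0},{"tx":8,"ty":0,"tz":8.5,"roll":0}]'
python3 -m handwheel '[{"tx":7.3,"ty":0,"tz":9.1,"roll":0},{"tx":6.6,"ty":0,"tz":9.6,"roll":0},{"tx":5.8,"ty":0,"tz":10.1,"roll":0},{"tx":5,"ty":0,"tz":10.6,"roll":0},{"tx":4.1,"ty":0,"tz":10.9,"roll":0},{"tx":0,"ty":0,"tz":0,"roll":0}]'
```

```text
t: 22.05
tool_pos: [0.3903, -0.189, 0.1827]
tool_rot: [-2.268, -2.173, 0.0]
contact_force: [0.6, -2.6, 0.1]
opening: 0.0003
grip_force: 0.9
t: 22.55
tool_pos: [0.3901, -0.1592, 0.13]
tool_rot: [-2.264, -2.17, 0.001]
contact_force: [0.2, 0.1, 0.1]
opening: -0.0002
grip_force: 0.0
```

```bash
python3 -m handwheel '[{"tx":2,"ty":0,"tz":6,"roll":0},{"tx":1.5,"ty":0,"tz":5,"roll":0},{"tx":1,"ty":0,"tz":3,"roll":0},{"tx":0,"ty":0,"tz":0,"roll":0}]'
python3 -m handwheel '[{"tx":0.5,"ty":0,"tz":2,"roll":0},{"tx":0,"ty":0,"tz":0,"roll":0}]'
python3 -m handwheel '[{"tx":0.3,"ty":0,"tz":2,"roll":0},{"tx":0,"ty":0,"tz":0,"roll":0}]'
```

```text
t: 22.88
tool_pos: [0.3921, -0.1573, 0.12]
tool_rot: [2.268, 2.172, -0.001]
contact_force: [-2.1, -1.3, 2.3]
opening: -0.0
grip_force: 1.0
t: 23.05
tool_pos: [0.3921, -0.1571, 0.1186]
tool_rot: [2.268, 2.172, -0.001]
contact_force: [-3.6, -0.1, 6.0]
opening: -0.0
grip_force: 2.7
t: 23.22
tool_pos: [0.3922, -0.1567, 0.1169]
tool_rot: [2.268, 2.172, -0.001]
contact_force: [-5.0, -1.6, 7.0]
opening: 0.0001
grip_force: 3.5
```

```bash
for i in 1 2 3; do python3 -m handwheel '[{"tx":0.2,"ty":0,"tz":1,"roll":0},{"tx":0,"ty":0,"tz":0,"roll":0}]' | egrep "pos|force: \["; done
```

```text
tool_pos: [0.3922, -0.1566, 0.1163]
contact_force: [-4.6, 0.5, 8.9]
tool_pos: [0.3922, -0.1565, 0.1156]
contact_force: [-5.6, -0.5, 9.9]
tool_pos: [0.3922, -0.1563, 0.1147]
contact_force: [-5.9, -0.3, 10.6]
```

```bash
cat > lid.py <<'E'
from h import *
mc=np.array([.4657,-.2035]);a=np.deg2rad(-2.4);ux=np.array([np.sin(a),-np.cos(a)]);uy=np.array([np.cos(a),np.sin(a)])
T=toolT();print('tcp mat',(T[:2,3]-mc)@ux,(T[:2,3]-mc)@uy,T[2,3])
Cs=[cloud(optics.get_image(n)[1],optics.camera_params(n)) for n in('top','scene')]
for CC in Cs+[wrist()[2]]:
  q=np.stack([(CC[...,:2]-mc)@ux,(CC[...,:2]-mc)@uy,CC[...,2]],-1).reshape(-1,3)
  s=q[(q[:,2]>.125)&(q[:,2]<.17)&(abs(q[:,1])>.04)&(abs(q[:,1])<.118)&(q[:,0]>-.082)&(q[:,0]<.075)]
  if len(s)<50: print(len(s));continue
  for i in range(4):
    c=np.linalg.lstsq(np.c_[s[:,:2],np.ones(len(s))],s[:,2],rcond=None)[0];r=abs(s[:,2]-np.c_[s[:,:2],np.ones(len(s))]@c);s=s[r<max(.003,np.percentile(r,50)*2)]
  p=q[(q[:,2]>.13)&(q[:,2]<.21)&(abs(q[:,1])<.012)&(q[:,0]>-.122)&(q[:,0]<-.1)]
  print('lid angle',-c[0],'tilt y',c[1],'z at x=-59',c[2]-.059*c[0],len(s),'block top',np.median(p[:,2]) if len(p) else'',len(p))
E
python3 lid.py
```

```text
tcp mat -0.0440346780747081 -0.0753733548484182 0.1146867588082324
lid angle 0.06128369594910522 tilt y -0.0012329972847183457 z at x=-59 0.1475264227807914 1441 block top 0.17947215687498086 79
lid angle 0.06595123665754662 tilt y 0.0028096352477333664 z at x=-59 0.1459192564384212 747 block top 0.17718316237910403 39
lid angle 0.04940310597766497 tilt y 0.0018811420729597794 z at x=-59 0.14671429663370597 24160 block top 0.17906662207250756 4352
```

The lid is at about 0.058 rad and the paddle is being raised as the pawl rides over the bar, which is expected. I'll keep pressing gently.

```bash
for i in 1 2 3; do python3 -m handwheel '[{"tx":0,"ty":0,"tz":1,"roll":0},{"tx":0,"ty":0,"tz":0,"roll":0}]' | egrep "pos|force: \["; done
```

```text
tool_pos: [0.3923, -0.156, 0.1127]
contact_force: [-2.6, -1.3, 3.8]
tool_pos: [0.3923, -0.1557, 0.1112]
contact_force: [-1.1, -0.8, 4.1]
tool_pos: [0.3922, -0.1555, 0.1094]
contact_force: [0.3, -0.1, 2.8]
```

```bash
python3 lid.py; python3 -m handwheel '[{"tx":0,"ty":0,"tz":1,"roll":0},{"tx":0,"ty":0,"tz":0,"roll":0}]' | egrep "pos|force: \["; python3 lid.py
```

```text
tcp mat -0.04490598585871619 -0.07545378001729328 0.10941275663409833
lid angle 0.019921400364997514 tilt y -0.0009351573601002472 z at x=-59 0.14180102757585433 1387 block top 0.1750496719073924 83
lid angle 0.021085269816925326 tilt y -0.002954895955858433 z at x=-59 0.13969083112693648 702 block top 0.17264361899062497 34
lid angle 0.010435540397121907 tilt y 0.0013407894077016314 z at x=-59 0.14102421922462563 23171 block top 0.1744943184280483 4609
tool_pos: [0.3922, -0.1554, 0.1085]
contact_force: [-0.2, 0.0, 3.8]
tcp mat -0.044990561921332294 -0.07548732695713625 0.10853262667413222
lid angle 0.017272002763018896 tilt y 0.002308344050932193 z at x=-59 0.1407198689262371 1384 block top 0.17322666625363103 85
lid angle 0.01921529334283433 tilt y 0.0005654346062687332 z at x=-59 0.1390369104396023 714 block top 0.16945575203745888 38
lid angle 0.0041138810051935485 tilt y 0.0009900470089832525 z at x=-59 0.1401244336371299 22868 block top 0.1720308634691324 4649
```

```bash
for i in 1 2 3; do python3 -m handwheel '[{"tx":0,"ty":0,"tz":0.5,"roll":0},{"tx":0,"ty":0,"tz":0,"roll":0}]' | egrep "pos|force: \["; done; python3 lid.py
```

```text
tool_pos: [0.3922, -0.1553, 0.1082]
contact_force: [-0.2, -0.7, 3.9]
tool_pos: [0.3922, -0.1553, 0.1077]
contact_force: [0.6, 0.9, 4.7]
tool_pos: [0.3922, -0.1552, 0.1073]
contact_force: [0.4, 1.1, 5.0]
tcp mat -0.04514158825236989 -0.07548783904536613 0.10725921829073687
lid angle 0.009559922021830019 tilt y 7.525058790419648e-05 z at x=-59 0.13975271099337774 1405 block top 0.16685272885804503 80
lid angle 0.009579890520807051 tilt y -0.0025407968537321246 z at x=-59 0.13787919205127297 724 block top 0.16399672937306087 33
lid angle -0.004887194832333943 tilt y 0.0008035732788923833 z at x=-59 0.1388118844102202 22665 block top 0.16620720227914249 4546
```

```bash
for i in 1 2; do python3 -m handwheel '[{"tx":0,"ty":0,"tz":0.5,"roll":0},{"tx":0,"ty":0,"tz":0,"roll":0},{"tx":0,"ty":0,"tz":0,"roll":0}]' | egrep "pos|force: \["; done; python3 lid.py
```

```text
tool_pos: [0.3922, -0.1552, 0.1069]
contact_force: [-0.6, 1.1, 5.9]
tool_pos: [0.3922, -0.1552, 0.1069]
contact_force: [-0.8, 1.6, 7.8]
tcp mat -0.04517703062164976 -0.07543005714390814 0.10685132708543907
lid angle 0.004638019684201148 tilt y -1.6255299585238303e-05 z at x=-59 0.13906931756070037 1430 block top 0.15529324890113383 81
lid angle 0.008005963166883208 tilt y 0.0004071473003111892 z at x=-59 0.1372764419086976 713 block top 0.15190578073064076 35
lid angle -0.007922298307995875 tilt y 0.0010145796533085893 z at x=-59 0.13836608115096385 22781 block top 0.1546040257276869 3907
```

The block top is back at its starting height (0.1546) and the lid slope is as it was latched, so the pawl has snapped in. I'll retreat and check.

```bash
python3 -m handwheel '[{"tx":0,"ty":0,"tz":-4,"roll":0},{"tx":0,"ty":0,"tz":-15,"roll":0},{"tx":0,"ty":0,"tz":-30,"roll":0},{"tx":0,"ty":0,"tz":-40,"roll":0},{"tx":0,"ty":0,"tz":-40,"roll":0},{"tx":0,"ty":0,"tz":-20,"roll":0},{"tx":0,"ty":0,"tz":0,"roll":0},{"tx":0,"ty":0,"tz":0,"roll":0},{"tx":0,"ty":0,"tz":0,"roll":0}]'; python3 lid.py
```

```text
t: 26.88
tool_pos: [0.3911, -0.1549, 0.2529]
tool_rot: [-2.266, -2.171, 0.001]
contact_force: [-0.2, -0.3, -0.3]
opening: 0.0002
grip_force: 0.0
tcp mat -0.04544598774846807 -0.07658697750248736 0.2529008829548136
lid angle 0.003799519977742716 tilt y 0.0011594678313447404 z at x=-59 0.13887818533839327 1142 block top 0.15556921001256208 78
lid angle 0.003984730657734126 tilt y 0.0004541404324368281 z at x=-59 0.13731766672928347 925 block top 0.15351937639343793 35
lid angle 0.0005080253597915507 tilt y -7.622706929005796e-05 z at x=-59 0.13840027202247235 22939 block top 0.15470570326728672 872
```

The lid stays shut and the paddle is down with the arm clear.

```bash
python3 -c "
from station import ctrl
print(ctrl.finish_job())"
```

```text
the job is handed in; nothing more can be done
None
```

I stood the vanilla jar upright in the chest's near half, pressed the lid shut until the latch caught, backed the arm clear, and handed the job in at about 27 s; the hand-in gave no verdict.

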